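# Push the sample jar through the spring flap into the sampling pen

## Task

On the inspection plate, hold the yellow spring flap open with one finger and, with the other finger, gently push the orange-dotted jar that stands in front of it along the plate and right into the sampling pen, so far that the flap can swing shut behind it. The jar's label is fresh, so the flap must not touch the jar either way; slide the jar standing upright, without pinching or lifting it. Then take the hand away, let the flap close by itself, and leave all other jars and things where they stand.

Things in the scene. Friction and masses are not known exactly. Their poses are not given: they have to be found in the camera images.
- station: Stainless inspection plate, fixed, 420 x 210 mm, on a low frame; its top, where the jars stand, is 85 mm above the table. Origin: at table level under the gate line. x axis: the way a jar goes, from the infeed side (x < 0) through the gate (x = 0) into the pen (x > 0); y: from the guide rail towards the flap's hinge. Plate: x -210 to 210, y -77 to 133 mm. All open above.
- guide (a point): Point on the inner face of the straight guide rail, 20 mm above the plate, in the gate line: x = 0, y = -46 mm of the plate's frame. The rail (green, aluminium edge) runs parallel to x along the whole plate, 10 to 35 mm above it, and is slippery like the plate. Behind it, at y = -67 mm, x = -150, 0 and 150 mm, stand clamps with black knobs, 54 mm high over the plate.
- flap (a joint): Angle of the yellow spring flap (rad): 0 shut, across the gate; growing as it is pushed into the pen about its upright hinge; 1.57 when it points straight into the pen (+x of the plate); stop at 2.0. A spring shuts it (0.04 N m when shut, 0.11 N m at 1.57: some 2 to 4 N on a finger 30 mm from the hinge); let go, it closes in about a second.
- flap_hinge (a point): Point on the flap's upright hinge axis, 23 mm above the plate (108 mm above the table), at x = 0, y = 50 mm of the plate's frame. The hinge post is 15 mm thick, its top 50 mm above the plate. The gate opening lies between it and the guide rail.
- flap_edge (a point): Middle of the free edge of the flap, 94 mm from the hinge axis, 23 mm above the plate; it moves with the flap. The flap is a yellow sheet 3 mm thick and 38 mm high, its top 42 mm above the plate; it sweeps 94 mm about the hinge.
- sample_jar: The jar to push: amber, 44 mm across and 42 mm high, with a black lid and a white label, about 0.1 kg. Origin: centre of its underside. An orange round sticker on the lid. It stands on the infeed side in front of the shut flap, 0 to 20 mm clear of the guide rail.
- pen (a point): Point on the plate's surface inside the pen beside the guide rail, at x = 120, y = -22 mm of the plate's frame: a jar here is clear of the flap's sweep. The pen is the space x 0 to 197, y -46 to 121 mm, closed by rails 35 mm high at its far end and hinge side and, beside the hinge post, at x = 0 from y = 60 to 129 mm.
- good_jar_1: Bystander: good amber jar without sticker, on the infeed side of the plate, 44 mm across and 42 mm high, with a black lid and a white label, about 0.1 kg. Origin: centre of its underside.
- good_jar_2: Bystander: another good amber jar without sticker, nearer to the flap's hinge post, 44 mm across and 42 mm high, with a black lid and a white label, about 0.1 kg. Origin: centre of its underside.
- pen_jar: Bystander: an earlier sample with an orange sticker, already inside the pen in the far corner on the hinge side, 44 mm across and 42 mm high, with a black lid and a white label, about 0.1 kg. Origin: centre of its underside.
- amber_bottle: Bystander: amber bottle, 52 mm across, 131 mm high, on the table. Origin: centre of its underside.
- pump_bottle: Bystander: cream pump bottle, 56 mm across, 153 mm high, on the table. Origin: centre of its underside.
- label_roll: Bystander: roll of labels lying flat, 90 mm across, 40 mm high, on the table. Origin: centre of its underside.
- carton: Bystander: upright teal carton 52 x 52 x 75 mm, on the table. Origin: centre of its underside.
There are look-alikes about, which are no part of the job. What is shaped like the sample_jar but red is not meant.

How it is judged (in metres and radians):
On the way, in this order (a step that is already met when the one before it is completed fails the run):
1. a finger holds the flap open while the sample jar is still in front of the gate (value of joint flap above 0.5 rad and contact force between the fingers and flap above 0.2 N and x of sample_jar in the frame of station below -0.005 m), for 0.05 s.
2. a finger still holds the flap open as the other pushes the sample jar through the gate line (x of sample_jar in the frame of station above 0.01 m and value of joint flap above 0.5 rad and contact force between the fingers and flap above 0.2 N and contact force between the fingers and sample_jar above 0.02 N).
At the end, for the whole second after the job is handed in: The orange-dotted jar stands upright (within 0.06 rad) and still on the plate inside the pen, its centre more than 30 mm past the gate line, and the flap has swung shut (under 0.06 rad) (x of sample_jar in the frame of station between 0.03 and 0.2 m and y of sample_jar in the frame of station between -0.046 and 0.125 m and angle between sample_jar's own z axis and vertical below 0.06 rad and height (world z) of sample_jar below 0.089 m and linear speed of sample_jar below 0.01 m/s and value of joint flap below 0.06 rad); the robot touches nothing.
It fails at once if the flap touches the sample jar (more than 0.2 N) (contact force between flap and sample_jar above 0.2 N).
It fails at once if the sample jar is lifted (its underside more than 6 mm off the plate) (height (world z) of sample_jar above 0.091 m).
It fails at once if the sample jar is tipped (more than 0.25 rad) (angle between sample_jar's own z axis and vertical above 0.25 rad).
It fails at once if the sample jar is pinched or shoved hard (more than 15 N from the fingers) (contact force between the fingers and sample_jar above 15 N).
It fails at once if another jar, bottle, roll or carton is displaced (more than 15 mm) or tipped (distance of any of good_jar_1, good_jar_2, pen_jar, amber_bottle, pump_bottle, label_roll, carton from where it was at the start of the episode above 0.015 m or angle between any of good_jar_1, good_jar_2, pen_jar, amber_bottle, pump_bottle, label_roll, carton's own z axis and vertical above 0.3 rad).
It also fails if it takes over 54 s, if anything falls off the work surface, if the arm or the gripper's body presses on something with over 40 N, if the wrist force passes 120 N, or if a joint passes its speed limit or range.

## Robot

A 7-joint arm with a two-finger parallel gripper is mounted at the origin on the work surface. World frame = base frame: x ahead of the robot, y to its left, z up, the work surface at z = 0. Lengths are in m, angles in degrees, forces in N, time in s.
With the tool pointing down it reaches from about 0.35 to 0.9 m from the base axis. Payload 7.2 kg.
Tool frame: the origin (TCP) lies on the centre line of the jaws, within the pads' length; the fingertips stand 11 mm ahead of it and the grasp point (between the pads) lies 8 mm behind it; z points along the fingers, x is the direction in which the jaws open and shut, and the axes are right-handed (so a half turn about z gives the same grasp; the last joint's range is limited). The gripper opens to 88 mm and grips with 3 to 60 N. Pads are 20 mm wide; open, the fingers measure 115 mm over their backs; the gripper's body (75 mm by 178 mm) begins 61 mm behind the grasp point.
Start: joints at [69.145, 23.554, -0.728, 91.456, 0.321, 64.991, -4.71], TCP at [0.182, -0.598, 0.234] pointing down, gripper open.
Joint ranges: [-169.25, 169.25], [-16.82, 113.86], [-84.01, 82.57], [7.8, 145.47], [-59.2, 239.2], [7.22, 106.19], [-163.78, 163.78]. Speed limits (degrees/s): [136.94, 136.94, 172.46, 172.46, 180, 180, 180].

## Interface

Orientations are given as a 3x3 rotation matrix whose columns are the frame's x, y, z axes.
In Python, from rig import sense, get_image, finish_job gives the robot as it stands.
- The arm moves only by the tool play_rows, never from a script. Its argument "increments" is a list of rows, each a list of 5 numbers: the shift along the tool's x, y, z in mm, then the turn about the tool's z in degrees, then the finger opening in mm, from 0 to 87.8. In form: [[dx, dy, dz, roll, gripper], ...]. A call has 1 to 12 rows; each row shifts and turns the commanded pose from where the row before left it, along the tool's axes as they then stand; what a row does not reach is not made up. A row lasts 1/12 s, in which the tool goes at most 41.7 mm and 7.16 degrees, less where a joint would pass 70% of its speed; a pose out of reach is approached as far as the arm can. A call is refused whole if a number of a shift passes 41.7 or a number of a turn 7.16, either way. A call with a gripper value outside its range is refused whole. The fingers move at their own pace and stop on an object; "squeeze" is the grip in N (left out, the last holds). Time passes only in rows, so rows that do not move let the fingers close. It gives the time, the measured TCP pose, the force and the opening at its end, in the units of the state.
- sense(): the state, without advancing time (a new reading comes with each control period).
- get_image(name): name is "scene" or "top"; returns a dict with "frame" (400x640x3 uint8, red, green, blue), "range_z" (400x640 float32, m along the optical axis (not along the pixel's ray), 0 where there is no reading), "fx", "fy", "cx", "cy" (pixels), "R" (3x3) and "t" (3): a world point X has camera coordinates R X + t. Camera axes: x right, y down, z forward; pixel columns grow to the right and rows downward; lengths in m; the calibration is good to about 2 mm. A picture is of the moment at which its call begins.
- finish_job(): hands the job in, once; it reports no verdict.
The state is a dict: "time_s": time; "qpos": joint angles; "joint_velocities": joint speeds; "tau": joint torques, N m; "eef_pos": TCP position; "orientation": TCP orientation; "wrist_force": force on the tool from outside, world axes, zero at the start; "moment": the same for the moment, N m; "gripper_width": finger opening in m.
Only numpy, scipy, OpenCV 4.12 (cv2) and the standard library are available. Lean on these libraries where they do the work, as an engineer would, in place of code of your own. Each camera call takes 0.05 s, during which the arm holds its last target. There are 200 camera calls.

## Working session

There is one attempt and no reset: what is moved stays moved. The work goes in short steps, Python scripts to look and compute and a tool call to move; the robot and the scene stay as the last step left them, time stands still between calls to the robot, and variables do not carry over. Pictures are saved under pics/ and viewed, about 8 in all and at most 12, crops included, and the job is handed in when it is done.

Besides the shell and the picture viewer there is one more tool, called as name(argument=value, ...) on one line, values as JSON. play_rows: Moves the arm, as the interface text tells. Its arguments: {"type":"object","properties":{"increments":{"type":"array"},"squeeze":{"type":"number"}},"required":["increments"]}

```bash
ls; mkdir -p pics; cat > h.py <<'E'
import numpy as np, cv2
from rig import sense, get_image, finish_job
def grab(n,f):
    d=get_image(n); np.savez(''+n+'.npz',**d); cv2.imwrite('pics/'+f,d['frame'][:,:,::-1]); return d
def world(d,u,v,z=None):
    R,t=np.array(d['R']),np.array(d['t'])
    ray=np.array([(u-d['cx'])/d['fx'],(v-d['cy'])/d['fy'],1.])
    c=-R.T@t; r=R.T@ray
    k=float(d['range_z'][int(v),int(u)]) if z is None else (z-c[2])/r[2]
    return c+k*r
E
python3 -c "
from h import *
s=sense();print(s)
a=grab('top','top1.png');b=grab('scene','scene1.png')
print(a['fx'],a['R'],a['t'],b['R'],b['t'])"
```

```text
pics
{'time_s': 0.0, 'qpos': array([69.14433919, 23.60009716, -0.728631  , 91.50241069,  0.31981629,
       64.99092727, -4.70917523]), 'joint_velocities': array([ 0.10723555, -0.08642846, -0.05229102, -0.01686819, -0.01190119,
       -0.01579635,  0.0931286 ]), 'tau': array([-6.17302012e-04, -5.87960744e+01,  6.40938487e-01, -2.91074502e+01,
       -5.40246768e-02,  1.82072696e-02,  1.15043981e-04]), 'eef_pos': array([ 0.18202   , -0.59740503,  0.23281987]), 'orientation': array([[ 2.91534151e-01, -9.56560260e-01, -5.54838698e-04],
       [-9.56559095e-01, -2.91534664e-01,  1.49584423e-03],
       [-1.59261985e-03,  9.46463270e-05, -9.99998727e-01]]), 'wrist_force': array([-0.41420259,  0.13081257, -0.06001337]), 'moment': array([-0.04612009, -0.02503703,  0.00171464]), 'gripper_width': 0.08758838488791719}
433.7532235574372 [[-0.00361506 -0.99998397 -0.00435713]
 [-0.99474693  0.0040418  -0.10228493]
 [ 0.1023009   0.00396448 -0.9947456 ]] [-0.00408396  0.60067085  1.21592354] [[ 0.89435542  0.44708135 -0.0157053 ]
 [ 0.34826622 -0.71785865 -0.60281806]
 [-0.28078289  0.53366397 -0.7977241 ]] [-0.53187187 -0.15170679  1.53093545]
```

View pics/top1.png

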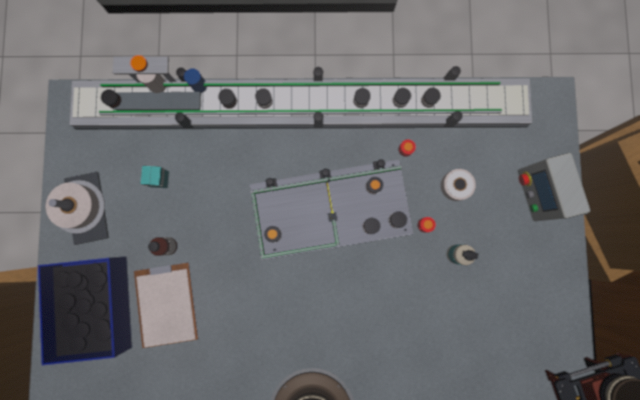

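View pics/scene1.png

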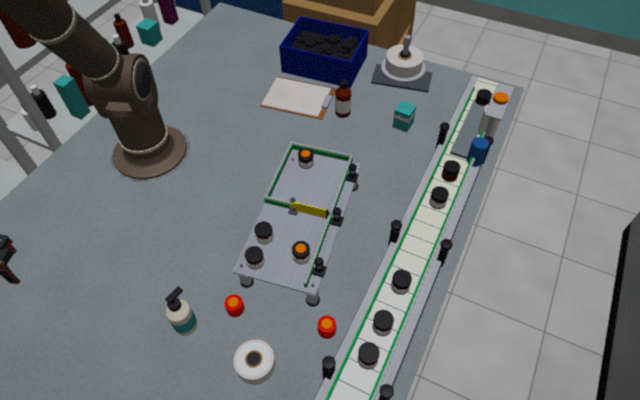

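The top view shows the plate around (330,210) with the pen on the left. The sample jar is at (375,185), the flap runs from (328,180) to its hinge at (333,216), and the good jars are at (372,226) and (398,219).

```bash
python3 -c "
from h import *
d=np.load('top.npz');f=d['frame'][:,:,::-1][152:262,245:425]
cv2.imwrite('pics/c1.png',cv2.resize(f,None,fx=4.4,fy=4.4,interpolation=cv2.INTER_CUBIC))"
```

```text
(no output)
```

View pics/c1.png

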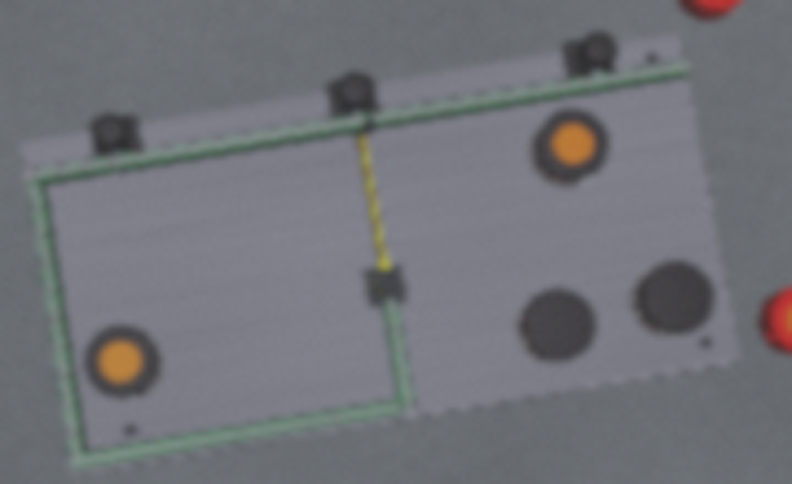

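```bash
cat > fit.py <<'E'
from h import *
d=np.load('top.npz')
W=lambda p,z: world(d,245+(p[0]+.5)/4.4-.5,152+(p[1]+.5)/4.4-.5,z)
L=[((681,38),-210,-77,.085),((738,358),-210,133,.085),((22,147),210,-77,.085),((385,286),0,50,.135),((117,131),150,-67,.139),((353,92),0,-67,.139),((599,48),-150,-67,.139)]
P=np.array([W(p,z)[:2] for p,_,_,z in L]);S=np.array([[x,y] for _,x,y,_ in L])/1000
pm,sm=P.mean(0),S.mean(0);U,_,Vt=np.linalg.svd((S-sm).T@(P-pm));R=(U@Vt).T;t=pm-R@sm
print('R',R,'yaw',np.degrees(np.arctan2(R[1,0],R[0,0])),'t',t);print('resid mm',((P-(S@R.T+t))*1000).round(1))
np.savez('st.npz',R=R,t=t)
for n,p in dict(sample=(570,146),g2=(557,325),g1=(674,298),pen=(122,361),flapA=(362,137),flapB=(385,265)).items():
    w=W(p,.127)[:2];print(n,w.round(4),((w-t)@R*1000).round(1))
for p in [(570,170),(557,325),(674,298),(450,220),(200,250)]:
    print(p,world(d,245+p[0]/4.4,152+p[1]/4.4).round(3))
E
python3 fit.py
```

```text
R [[-0.16389186 -0.98647831]
 [ 0.98647831 -0.16389186]] yaw 99.43286656456195 t [ 0.59287227 -0.0500012 ]
resid mm [[-2.5 -1.2]
 [ 3.6  2.7]
 [-1.1 -1. ]
 [-1.4  2.1]
 [ 1.  -5.2]
 [-0.5  1.3]
 [ 1.   1.3]]
sample [ 0.6268 -0.1689] [-122.8  -14. ]
g2 [ 0.5188 -0.1592] [-95.5  90.9]
g1 [ 0.5347 -0.2295] [-167.5   86.8]
pen [0.4983 0.1011] [164.6  68.5]
flapA [ 0.6328 -0.0433] [  0.1 -40.5]
flapB [ 0.5552 -0.0565] [-0.3 38.2]
(570, 170) [ 0.612 -0.17   0.124]
(557, 325) [ 0.518 -0.16   0.126]
(674, 298) [ 0.534 -0.23   0.127]
(450, 220) [ 0.585 -0.1    0.085]
(200, 250) [0.567 0.056 0.089]
```

```bash
cat > plan.py <<'E'
from h import *
from scipy.optimize import brentq
st=np.load('st.npz');R,t=st['R'],st['t']
def state():   # tcp (station mm), z mm, phi deg; finger A lies at tool -x
    s=sense();p=s['eef_pos'];a=-(s['orientation'][:2,0]@R)
    return np.array([*((p[:2]-t)@R*1000),p[2]*1000,np.degrees(np.arctan2(a[1],a[0]))]),s
def e(phi): c,q=np.cos(np.radians(phi)),np.sin(np.radians(phi)); return np.array([c,q]),np.array([-q,c])
def from_AB(A,B):
    A,B=np.array(A,float),np.array(B,float);v=A-B
    return [*((A+B)/2),np.degrees(np.arctan2(v[1],v[0])),np.hypot(*v)-13.5]
def fingers(c,w):
    e1,_=e(c[3]);h=(w+13.5)/2;return c[:2]+h*e1,c[:2]-h*e1
def rows(c,wps):  # wps: x,y,z,phi,w,n ; constant row in the tool frame per waypoint
    c=np.array(c,float)
    for x,y,z,ph,w,n in wps:
        d=np.array([x,y])-c[:2];dp=(ph-c[3])/n
        # equal tool-frame shifts trace an arc: solve linear map
        M=sum(np.array(e(c[3]+k*dp)).T@np.array([[-1,0],[0,1]]) for k in range(n))
        # tool x=-e1 ; tool y: z_down x x => station
        s=np.linalg.solve(M,d)
        print(f'n={n}',[round(float(q),2) for q in (s[0],s[1],-(z-c[2])/n,-dp,w)]);c=np.array([x,y,z,ph])
E
python3 - <<'E'
from plan import *
c,s=state();print(c)
# handedness check of tool y against e2
print(s['orientation'][:2,1]@R, e(c[3])[1])
print(rows(c,[(-120,11,150,15,87.8,24),(-120,11,105,15,87.8,12)]))
E
```

```text
[-472.73305282  494.96053693  232.93441445    7.52236946]
[-0.13091338  0.99139381] [-0.13091326  0.99139383]
n=24 [-10.55, -22.63, 3.46, -0.31, 87.8]
n=12 [-0.0, 0.0, 3.75, -0.0, 87.8]
None
```

play_rows(increments=[[-10.55, -22.63, 0, -0.31, 87.8], [-10.55, -22.63, 0, -0.31, 87.8], [-10.55, -22.63, 0, -0.31, 87.8], [-10.55, -22.63, 0, -0.31, 87.8], [-10.55, -22.63, 0, -0.31, 87.8], [-10.55, -22.63, 0, -0.31, 87.8], [-10.55, -22.63, 0, -0.31, 87.8], [-10.55, -22.63, 0, -0.31, 87.8], [-10.55, -22.63, 0, -0.31, 87.8], [-10.55, -22.63, 0, -0.31, 87.8], [-10.55, -22.63, 0, -0.31, 87.8], [-10.55, -22.63, 0, -0.31, 87.8]])

```text
time_s: 1.1
eef_pos: [0.3995, -0.39, 0.2333]
orientation: [[0.353, -0.936, -0.0], [-0.936, -0.353, 0.0], [-0.001, 0.0, -1.0]]
wrist_force: [0.1, -0.9, 0.0]
gripper_width: 0.0881
```

play_rows(increments=[[-10.55, -22.63, 0, -0.31, 87.8], [-10.55, -22.63, 0, -0.31, 87.8], [-10.55, -22.63, 0, -0.31, 87.8], [-10.55, -22.63, 0, -0.31, 87.8], [-10.55, -22.63, 0, -0.31, 87.8], [-10.55, -22.63, 0, -0.31, 87.8], [-10.55, -22.63, 0, -0.31, 87.8], [-10.55, -22.63, 0, -0.31, 87.8], [-10.55, -22.63, 0, -0.31, 87.8], [-10.55, -22.63, 0, -0.31, 87.8], [-10.55, -22.63, 0, -0.31, 87.8], [-10.55, -22.63, 0, -0.31, 87.8]])

```text
time_s: 2.1
eef_pos: [0.6023, -0.1697, 0.2332]
orientation: [[0.413, -0.911, -0.001], [-0.911, -0.413, 0.0], [-0.0, 0.001, -1.0]]
wrist_force: [0.3, -0.5, 0.1]
gripper_width: 0.0878
```

play_rows(increments=[[0, 0, 10, 0, 87.8], [0, 0, 10, 0, 87.8], [0, 0, 10, 0, 87.8], [0, 0, 10, 0, 87.8], [0, 0, 10, 0, 87.8], [0, 0, 5, 0, 87.8], [0, 0, 0, 0, 87.8], [0, 0, 0, 0, 87.8]])

```text
time_s: 2.77
eef_pos: [0.6016, -0.1711, 0.1784]
orientation: [[0.412, -0.911, -0.001], [-0.911, -0.412, 0.0], [-0.0, 0.0, -1.0]]
wrist_force: [-0.0, 0.0, 0.4]
gripper_width: 0.0878
```

```bash
python3 - <<'E'
from plan import *
c,s=state();print(c,fingers(c,87.8),s['time_s'],s['wrist_force'])
grab('top','top2.png')
d=grab('scene','s2.png')
f=cv2.imread('pics/s2.png')[130:300,220:370];g=cv2.imread('pics/top2.png')[130:270,240:430]
f=cv2.resize(f,(529,600),interpolation=cv2.INTER_CUBIC)
cv2.imwrite('pics/s2c.png',f)
rows(c,[(-120,11,105,15,87.8,12)])
E
```

```text
[-120.90321546   11.28612623  178.40726885   14.91532158] (array([-71.95975151,  24.32299074]), array([-169.84667942,   -1.75073828])) 2.7667 [-0.03729345  0.01510711  0.41216218]
n=12 [-0.07, -0.04, 6.12, -0.01, 87.8]
```

View pics/s2c.png

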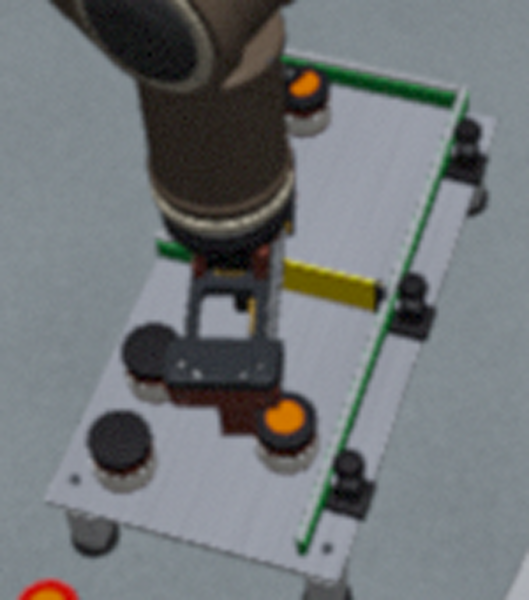

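```bash
python3 - <<'E'
from plan import *
d=np.load('scene.npz')
def pj(x,y,z):
    w=R@np.array([x,y])/1000+t; c=d['R']@np.array([*w,z/1000])+d['t']
    u=d['fx']*c[0]/c[2]+d['cx'];v=d['fy']*c[1]/c[2]+d['cy'];return round((u-220)*529/150),round((v-130)*600/170)
for n,p in dict(jarlid=(-123,-14,127),hinge=(0,50,135),flaptip=(0,-44,127),Btip=(-170,-2,167),Bcorners=(-160,-13,167),Bcorner2=(-177,9,167),Atip=(-72,24,167),B_up=(-170,-2,200)).items(): print(n,pj(*p))
print(world(d,220+240*150/529,130+425*170/600)); print(((world(d,220+240*150/529,130+425*170/600)[:2]-t)@R*1000))
E
```

```text
jarlid (282, 411)
hinge (251, 242)
flaptip (377, 279)
Btip (237, 434)
Bcorners (259, 425)
Bcorner2 (217, 439)
Atip (249, 304)
B_up (234, 407)
[ 0.6264534  -0.21835982  0.18225531]
[-171.58579415   -5.53444265]
```

The crop shows finger B at (240,430) and the jar lid at (287,418). Both match the projected positions to within about 2 mm, so I'm lowering the hand.

play_rows(increments=[[0, 0, 8, 0, 87.8], [0, 0, 8, 0, 87.8], [0, 0, 8, 0, 87.8], [0, 0, 8, 0, 87.8], [0, 0, 8, 0, 87.8], [0, 0, 8, 0, 87.8], [0, 0, 8, 0, 87.8], [0, 0, 8, 0, 87.8], [0, 0, 6, 0, 87.8], [0, 0, 3, 0, 87.8], [0, 0, 0, 0, 87.8]])

```text
time_s: 3.78
eef_pos: [0.6014, -0.1706, 0.1047]
orientation: [[0.413, -0.911, -0.001], [-0.911, -0.413, 0.0], [-0.001, 0.001, -1.0]]
wrist_force: [-0.2, 0.4, -0.7]
gripper_width: 0.0875
```

```bash
cat > traj.py <<'E'
from plan import *
def rectdist(J,B,phi):
    e1,e2=e(phi);v=J-B;q=np.array([abs(v@e1)-6.75,abs(v@e2)-10])
    return np.hypot(*np.maximum(q,0))+min(max(q),0)
def Bx(J,By,phi): # B centre x just touching jar from behind
    return brentq(lambda x:rectdist(np.array(J,float),np.array([x,By]),phi)-22,J[0]-60,J[0]-12)
E
python3 - <<'E'
from traj import *
c,s=state();print(c,s['wrist_force'],fingers(c,87.8))
for ph,By,J in [(15,-2,(-124,-15)),(18,-11,(-90,-24)),(20,-12,(-40,-24))]:
    x=Bx(J,By,ph);A=np.array([x,By])+101.3*e(ph)[0];print(ph,By,J,x,A,'tcp',(A+[x,By])/2)
E
```

```text
[-120.34777602   11.32350922  104.71864031   14.95754438] [-0.2023363   0.43730377 -0.7176387 ] (array([-71.41393257,  24.39643793]), array([-169.28161947,   -1.7494195 ]))
15 -2 (-124, -15) -154.5118014704411 [-56.66351527  24.21836927] tcp [-105.58765837   11.10918463]
18 -11 (-90, -24) -120.79162547974913 [-24.44960038  20.30342153] tcp [-72.62061293   4.65171077]
20 -12 (-40, -24) -71.20782543789693 [23.98303705 22.64664052] tcp [-23.6123942    5.32332026]
```

```bash
python3 - <<'E'
from traj import *
c,s=state();rows(c,[(-98,11,104.7,15,87.8,7),(-72.6,4.7,104.7,18,87.8,9)])
E
```

```text
n=7 [-3.07, -0.87, 0.0, -0.01, 87.8]
n=9 [-2.51, -1.47, -0.0, -0.33, 87.8]
```

play_rows(increments=[[-3.07, -0.87, 0, 0, 87.8], [-3.07, -0.87, 0, 0, 87.8], [-3.07, -0.87, 0, 0, 87.8], [-3.07, -0.87, 0, 0, 87.8], [-3.07, -0.87, 0, 0, 87.8], [-3.07, -0.87, 0, 0, 87.8], [-3.07, -0.87, 0, 0, 87.8]])

```text
time_s: 4.37
eef_pos: [0.5985, -0.1484, 0.1058]
orientation: [[0.413, -0.911, 0.0], [-0.911, -0.413, -0.0], [0.0, -0.0, -1.0]]
wrist_force: [-0.1, -0.4, 0.5]
gripper_width: 0.0877
```

play_rows(increments=[[-2.51, -1.47, 0, -0.33, 87.8], [-2.51, -1.47, 0, -0.33, 87.8], [-2.51, -1.47, 0, -0.33, 87.8], [-2.51, -1.47, 0, -0.33, 87.8], [-2.51, -1.47, 0, -0.33, 87.8], [-2.51, -1.47, 0, -0.33, 87.8], [-2.51, -1.47, 0, -0.33, 87.8], [-2.51, -1.47, 0, -0.33, 87.8], [-2.51, -1.47, 0, -0.33, 87.8]])

```text
time_s: 5.12
eef_pos: [0.6006, -0.1222, 0.1056]
orientation: [[0.46, -0.888, -0.0], [-0.888, -0.46, -0.0], [-0.0, 0.0, -1.0]]
wrist_force: [-0.1, -0.7, 0.7]
gripper_width: 0.0876
```

```bash
cat > look.py <<'E'
import sys
from traj import *
c,s=state();print(c.round(1),np.round(fingers(c,s['gripper_width']*1000),1),s['time_s'],s['wrist_force'].round(2))
d=grab('scene','s_.png')
h=cv2.cvtColor(d['frame'],cv2.COLOR_RGB2HSV)
m=((h[...,0]>7)&(h[...,0]<20)&(h[...,1]>180)&(h[...,2]>120)).astype(np.uint8)
n,_,stt,cen=cv2.connectedComponentsWithStats(m)
for i in range(1,n):
    if stt[i,4]>20:
        w=world(d,*cen[i],.1275);q=(w[:2]-t)@R*1000
        if abs(q[0])<215 and -80<q[1]<140: print('orange',q.round(1),stt[i,4])
f=d['frame'][130:300,220:370,::-1]
cv2.imwrite(sys.argv[1],cv2.resize(f,(529,600),interpolation=cv2.INTER_CUBIC))
E
python3 look.py pics/s3.png
```

```text
[-72.5   4.2 105.6  18. ] [[ -24.4   19.8]
 [-120.6  -11.4]] 5.1167 [-0.1  -0.7   0.69]
```

View pics/s3.png

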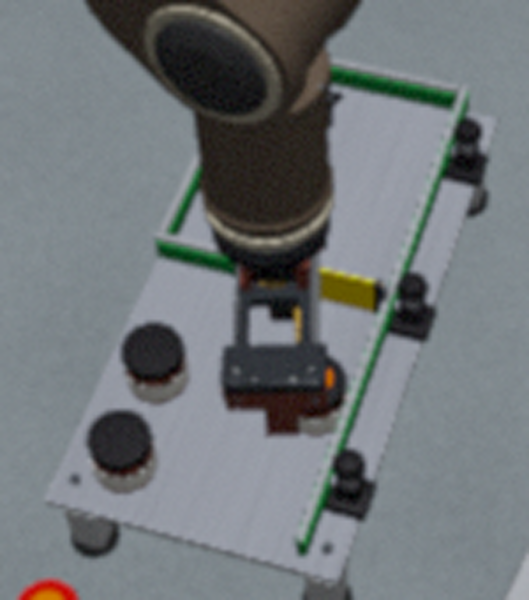

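Only part of the jar shows: the sticker edge is at (335,378) and the lid edge at (345,385), close to the rail. I'll compare that with the predicted position.

```bash
python3 - <<'E'
from traj import *
d=np.load('scene.npz')
def pj(x,y,z):
    w=R@np.array([x,y])/1000+t; c=d['R']@np.array([*w,z/1000])+d['t']
    u=d['fx']*c[0]/c[2]+d['cx'];v=d['fy']*c[1]/c[2]+d['cy'];return (u-220)*529/150,(v-130)*600/170
a=np.radians(np.arange(0,360,10))
for J in [(-90,-24),(-90,-20),(-85,-24),(-93,-16)]:
    for z,r in [(127,22),(85,22),(127,11)]:
        P=np.array([pj(J[0]+r*np.cos(q),J[1]+r*np.sin(q),z) for q in a]);i=P[:,0].argmax();print(J,z,r,P[i].round(),'bottom v',P[:,1].max().round())
E
```

```text
(-90, -24) 127 22 [343. 373.] bottom v 403.0
(-90, -24) 85 22 [344. 406.] bottom v 435.0
(-90, -24) 127 11 [327. 374.] bottom v 389.0
(-90, -20) 127 22 [338. 372.] bottom v 401.0
(-90, -20) 85 22 [339. 405.] bottom v 433.0
(-90, -20) 127 11 [321. 373.] bottom v 387.0
(-85, -24) 127 22 [345. 367.] bottom v 397.0
(-85, -24) 85 22 [346. 400.] bottom v 429.0
(-85, -24) 127 11 [329. 368.] bottom v 383.0
(-93, -16) 127 22 [331. 374.] bottom v 403.0
(-93, -16) 85 22 [332. 407.] bottom v 435.0
(-93, -16) 127 11 [314. 375.] bottom v 389.0
```

```bash
cat > ph3.py <<'E'
from traj import *
def wp(Jx):
    f=np.clip((Jx+14)/116,0,1);A=np.array([50+18*f,22.6+3.4*f]);ph=20.
    By=-12-8*f
    for _ in range(60):
        B=np.array([Bx((Jx,-24),By,ph),By]);v=A-B;ph=.5*ph+.5*np.degrees(np.arctan2(v[1],v[0]))
    x,y,p,w=from_AB(A,B);return x,y,p,min(w,87.8),A,B
if __name__=='__main__':
    c,s=state();W=[(-23.6,5.3,105.3,20,87.8,14),(2.4,5.3,105.3,20,87.8,8)]
    for J in range(-4,103,10)[:]:
        J=min(J,102);x,y,p,w,A,B=wp(J);W.append((x,y,105.3,p,round(w,1),3))
        print(J,A.round(1),B.round(1),round(p,1),round(w,1),'Ajar gap',round(rectdist(np.array([J,-24.]),A,p)-22,1))
    x,y,p,w,A,B=wp(102);W.append((x,y,105.3,p,round(w,1),3))
    rows(c,W)
E
python3 ph3.py
```

```text
-4 [51.6 22.9] [-35.5 -12.7] 22.2 80.6 Ajar gap 41.6
6 [53.1 23.2] [-25.9 -13.4] 24.8 73.5 Ajar gap 35.3
16 [54.7 23.5] [-16.2 -14.1] 27.9 66.7 Ajar gap 29.5
26 [56.2 23.8] [ -6.6 -14.8] 31.5 60.2 Ajar gap 24.4
36 [57.8 24.1] [  3.1 -15.4] 35.9 53.9 Ajar gap 20.3
46 [59.3 24.4] [ 12.9 -16.1] 41.1 48.1 Ajar gap 17.3
56 [60.9 24.7] [ 22.7 -16.8] 47.4 42.8 Ajar gap 15.7
66 [62.4 24.9] [ 32.9 -17.5] 55.2 38.2 Ajar gap 15.7
76 [64.  25.2] [ 43.4 -18.2] 64.7 34.6 Ajar gap 17.3
86 [65.5 25.5] [ 54.3 -18.9] 75.8 32.3 Ajar gap 20.4
96 [67.1 25.8] [ 64.2 -19.6] 86.4 32.0 Ajar gap 24.7
n=14 [-3.28, -1.02, 0.02, -0.14, 87.8]
n=8 [-3.05, -1.11, -0.0, -0.0, 87.8]
n=3 [-1.72, -0.72, -0.0, -0.74, 80.6]
n=3 [-1.69, -0.79, -0.0, -0.87, 73.5]
n=3 [-1.65, -0.87, -0.0, -1.02, 66.7]
n=3 [-1.6, -0.97, -0.0, -1.21, 60.2]
n=3 [-1.54, -1.08, -0.0, -1.44, 53.9]
n=3 [-1.45, -1.2, -0.0, -1.74, 48.1]
n=3 [-1.34, -1.35, -0.0, -2.11, 42.8]
n=3 [-1.2, -1.53, -0.0, -2.58, 38.2]
n=3 [-1.01, -1.76, -0.0, -3.18, 34.6]
n=3 [-0.7, -1.95, -0.0, -3.7, 32.3]
n=3 [-0.29, -1.9, -0.0, -3.53, 32.0]
n=3 [0.01, -1.09, -0.0, -1.95, 32.5]
```

play_rows(increments=[[-3.28, -1.02, 0, -0.14, 87.8], [-3.28, -1.02, 0, -0.14, 87.8], [-3.28, -1.02, 0, -0.14, 87.8], [-3.28, -1.02, 0, -0.14, 87.8], [-3.28, -1.02, 0, -0.14, 87.8], [-3.28, -1.02, 0, -0.14, 87.8], [-3.28, -1.02, 0, -0.14, 87.8], [-3.28, -1.02, 0, -0.14, 87.8], [-3.28, -1.02, 0, -0.14, 87.8], [-3.28, -1.02, 0, -0.14, 87.8], [-3.28, -1.02, 0, -0.14, 87.8], [-3.28, -1.02, 0, -0.14, 87.8]], squeeze=25)

```text
time_s: 6.17
eef_pos: [0.5932, -0.0841, 0.1059]
orientation: [[0.484, -0.875, 0.001], [-0.875, -0.484, -0.002], [0.003, 0.0, -1.0]]
wrist_force: [1.8, -6.8, 0.3]
gripper_width: 0.0876
```

play_rows(increments=[[-3.28, -1.02, 0, -0.14, 87.8], [-3.28, -1.02, 0, -0.14, 87.8]])

```text
time_s: 6.33
eef_pos: [0.5922, -0.0765, 0.1061]
orientation: [[0.489, -0.872, 0.002], [-0.872, -0.489, -0.002], [0.002, -0.001, -1.0]]
wrist_force: [1.8, -5.7, -0.7]
gripper_width: 0.0879
```

```bash
python3 look.py pics/s4.png
```

```text
[-26.1   5.  106.1  19.8] [[ 21.6  22.2]
 [-73.7 -12.2]] 6.3333 [ 1.8  -5.74 -0.68]
```

View pics/s4.png

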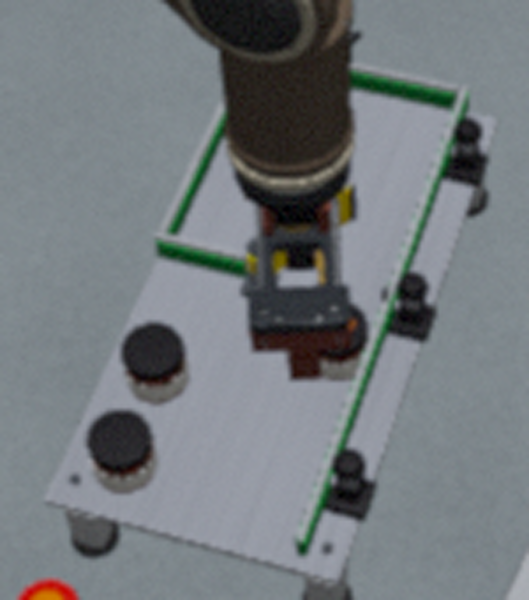

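The flap is held open, with its tip at (347,205). The jar is at (345,350) against the rail, still ahead of the gate. Continuing the push.

play_rows(increments=[[-3.05, -1.11, 0, 0, 87.8], [-3.05, -1.11, 0, 0, 87.8], [-3.05, -1.11, 0, 0, 87.8], [-3.05, -1.11, 0, 0, 87.8], [-3.05, -1.11, 0, 0, 87.8], [-3.05, -1.11, 0, 0, 87.8], [-3.05, -1.11, 0, 0, 87.8], [-3.05, -1.11, 0, 0, 87.8]])

```text
time_s: 7.05
eef_pos: [0.5871, -0.0491, 0.1056]
orientation: [[0.49, -0.872, -0.0], [-0.872, -0.49, 0.0], [-0.0, 0.0, -1.0]]
wrist_force: [1.7, -1.4, 1.5]
gripper_width: 0.0879
```

```bash
python3 - <<'E'
from ph3 import *
c,s=state();print(c.round(1),s['wrist_force'].round(1),np.round(fingers(c,s['gripper_width']*1000),1))
W=[]
for J in (-4,6,16,26,36):
    x,y,p,w,A,B=wp(J);W.append((x,y,c[2],p,round(w,1),3))
rows(c,W)
E
```

```text
[  1.9   5.5 105.6  19.9] [ 1.7 -1.4  1.5] [[ 49.5  22.8]
 [-45.8 -11.7]]
n=3 [-1.86, -0.86, -0.0, -0.77, 80.6]
n=3 [-1.69, -0.79, -0.0, -0.87, 73.5]
n=3 [-1.65, -0.87, -0.0, -1.02, 66.7]
n=3 [-1.6, -0.97, -0.0, -1.21, 60.2]
n=3 [-1.54, -1.08, -0.0, -1.44, 53.9]
```

play_rows(increments=[[-1.86, -0.86, 0, -0.77, 85.4], [-1.86, -0.86, 0, -0.77, 83.0], [-1.86, -0.86, 0, -0.77, 80.6], [-1.69, -0.79, 0, -0.87, 78.2], [-1.69, -0.79, 0, -0.87, 75.9], [-1.69, -0.79, 0, -0.87, 73.5], [-1.65, -0.87, 0, -1.02, 71.2], [-1.65, -0.87, 0, -1.02, 69.0], [-1.65, -0.87, 0, -1.02, 66.7], [-1.6, -0.97, 0, -1.21, 64.5], [-1.6, -0.97, 0, -1.21, 62.4], [-1.6, -0.97, 0, -1.21, 60.2]])

```text
time_s: 8.05
eef_pos: [0.5845, -0.0267, 0.1056]
orientation: [[0.657, -0.754, 0.0], [-0.754, -0.657, -0.0], [0.0, -0.0, -1.0]]
wrist_force: [1.9, -1.9, -0.3]
gripper_width: 0.0607
```

```bash
python3 look.py pics/s5.png;  python3 - <<'E'
from ph3 import *
c,s=state();W=[]
for J in (36,46,56,66):
    x,y,p,w,A,B=wp(J);W.append((x,y,c[2],p,round(w,1),3))
rows(c,W)
E
```

```text
[ 24.4   4.4 105.6  31.6] [[ 56.   23.9]
 [ -7.2 -15. ]] 8.05 [ 1.87 -1.94 -0.34]
n=3 [-1.55, -1.05, -0.0, -1.38, 53.9]
n=3 [-1.45, -1.2, -0.0, -1.74, 48.1]
n=3 [-1.34, -1.35, -0.0, -2.11, 42.8]
n=3 [-1.2, -1.53, -0.0, -2.58, 38.2]
```

View pics/s5.png

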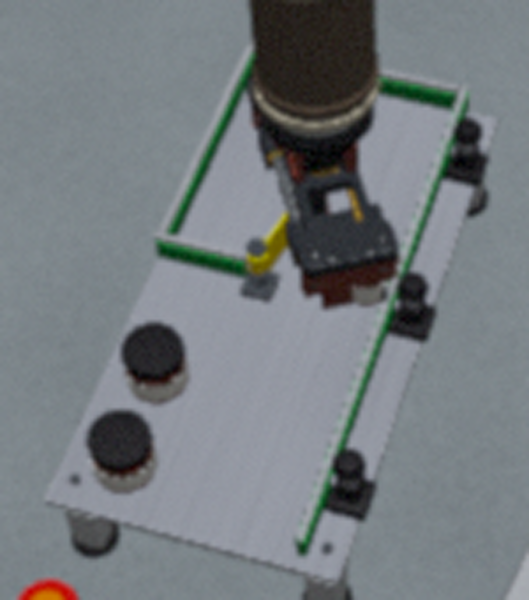

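The flap is wide open at (270,245). The jar base at (370,290) is being pushed past the gate along the rail.

play_rows(increments=[[-1.55, -1.05, 0, -1.38, 58.1], [-1.55, -1.05, 0, -1.38, 56.0], [-1.55, -1.05, 0, -1.38, 53.9], [-1.45, -1.2, 0, -1.74, 52.0], [-1.45, -1.2, 0, -1.74, 50.0], [-1.45, -1.2, 0, -1.74, 48.1], [-1.34, -1.35, 0, -2.11, 46.3], [-1.34, -1.35, 0, -2.11, 44.6], [-1.34, -1.35, 0, -2.11, 42.8], [-1.2, -1.53, 0, -2.58, 41.3], [-1.2, -1.53, 0, -2.58, 39.7], [-1.2, -1.53, 0, -2.58, 38.2]])

```text
time_s: 9.1
eef_pos: [0.5815, -0.0042, 0.1056]
orientation: [[0.903, -0.429, -0.0], [-0.429, -0.903, -0.0], [0.0, 0.0, -1.0]]
wrist_force: [1.6, -0.9, 0.9]
gripper_width: 0.0387
```

```bash
python3 look.py pics/s6.png;  python3 - <<'E'
from ph3 import *
c,s=state();W=[]
for J in (76,86,96,102):
    x,y,p,w,A,B=wp(J);W.append((x,y,c[2],p,round(w,1),3))
rows(c,W)
E
```

```text
[ 47.1   3.7 105.6  55.2] [[ 62.   25.1]
 [ 32.2 -17.7]] 9.1 [ 1.62 -0.9   0.94]
n=3 [-1.02, -1.78, -0.0, -3.12, 34.6]
n=3 [-0.7, -1.95, -0.0, -3.7, 32.3]
n=3 [-0.29, -1.9, -0.0, -3.53, 32.0]
n=3 [0.01, -1.09, -0.0, -1.95, 32.5]
```

View pics/s6.png

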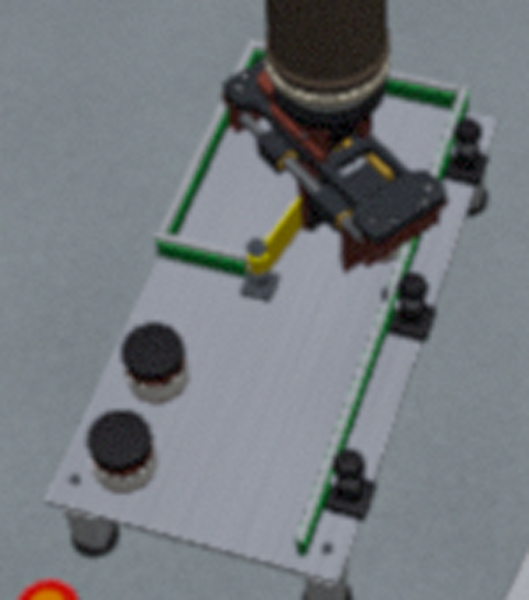

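The finger still holds the flap (contact near (300,215)), and the jar base just shows at (390,258). Now the last stretch of the push.

play_rows(increments=[[-1.02, -1.78, 0, -3.12, 37.0], [-1.02, -1.78, 0, -3.12, 35.8], [-1.02, -1.78, 0, -3.12, 34.6], [-0.7, -1.95, 0, -3.7, 33.8], [-0.7, -1.95, 0, -3.7, 33.0], [-0.7, -1.95, 0, -3.7, 32.3], [-0.29, -1.9, 0, -3.53, 32.2], [-0.29, -1.9, 0, -3.53, 32.1], [-0.29, -1.9, 0, -3.53, 32.0], [0, -1.09, 0, -1.95, 32.2], [0, -1.09, 0, -1.95, 32.4], [0, -1.09, 0, -1.95, 32.5]])

```text
time_s: 10.15
eef_pos: [0.5787, 0.0169, 0.1056]
orientation: [[0.98, 0.197, -0.0], [0.197, -0.98, -0.0], [-0.0, 0.0, -1.0]]
wrist_force: [1.5, -1.0, 0.5]
gripper_width: 0.0328
```

```bash
python3 look.py pics/s7.png; python3 - <<'E'
from h import *
g=grab('top','t7.png')['frame'][130:270,230:430,::-1]
a=cv2.imread('pics/s7.png');a=cv2.resize(a,(353,400));g=cv2.resize(g,(440,308))
b=np.zeros((400,800,3),np.uint8);b[:400,:353]=a;b[:308,356:796]=g;cv2.imwrite('pics/m7.png',b)
E
```

```text
[ 68.3   3.  105.6  91.9] [[ 67.6  26.1]
 [ 69.1 -20.1]] 10.15 [ 1.49 -1.03  0.49]
```

View pics/m7.png

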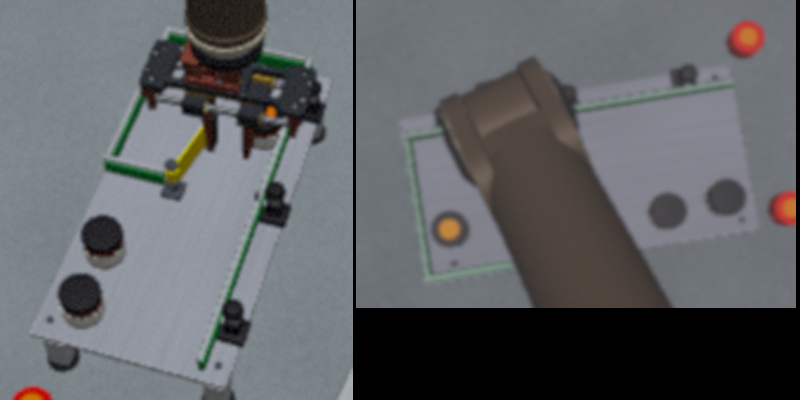

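```bash
python3 - <<'E'
from traj import *
d=np.load('scene.npz')
for q in [(398,220),(405,215)]:
    print(((world(d,220+q[0]*150/529,130+q[1]*170/600,.085)[:2]-t)@R*1000).round(1))
def pj(x,y,z):
    w=R@np.array([x,y])/1000+t; c=d['R']@np.array([*w,z/1000])+d['t']
    u=d['fx']*c[0]/c[2]+d['cx'];v=d['fy']*c[1]/c[2]+d['cy'];return (u-220)*529/150,(v-130)*600/170
for J in [(102,-24),(92,-24)]:
    P=np.array([pj(J[0]+22*np.cos(a),J[1]+22*np.sin(a),85) for a in np.radians(np.arange(0,360,5))]);print(J,P[P[:,1].argmax()],'lid',pj(*J,127))
c,s=state();rows(c,[(c[0]-6,c[1],c[2],c[3],32.5,4)])
E
```

```text
[ 86.6 -34.5]
[ 92.8 -38.2]
(102, -24) [389.72115939 224.48690398] lid (np.float64(390.48870546427656), np.float64(166.55905893172945))
(92, -24) [385.96700735 234.56446507] lid (np.float64(386.67876463539557), np.float64(176.5374099833429))
n=4 [-0.05, 1.5, -0.0, -0.0, 32.5]
```

The jar base projects to x ≈ 102–105, which is past the flap's sweep. I'll back the finger off the jar while still holding the flap, then lift.

play_rows(increments=[[0, 1.5, 0, 0, 32.5], [0, 1.5, 0, 0, 32.5], [0, 1.5, 0, 0, 32.5], [0, 1.5, 0, 0, 32.5], [0, 0, -5, 0, 32.5], [0, 0, -10, 0, 32.5], [0, 0, -20, 0, 32.5], [0, 0, -30, 0, 32.5], [0, 0, -30, 0, 32.5], [0, 0, -30, 0, 32.5], [0, 0, -20, 0, 32.5], [0, 0, 0, 0, 32.5]])

```text
time_s: 11.25
eef_pos: [0.5817, 0.0118, 0.2563]
orientation: [[0.981, 0.195, 0.007], [0.195, -0.981, -0.0], [0.007, 0.001, -1.0]]
wrist_force: [1.3, 0.8, -0.7]
gripper_width: 0.0328
```

play_rows(increments=[[0, 30, 0, 0, 32.5], [0, 30, 0, 0, 32.5], [0, 30, 0, 0, 32.5], [0, 30, 0, 0, 32.5], [0, 30, 0, 0, 32.5], [0, 30, 0, 0, 32.5], [0, 30, 0, 0, 32.5], [0, 30, 0, 0, 32.5], [0, 30, 0, 0, 32.5], [0, 0, 0, 0, 32.5], [0, 0, 0, 0, 32.5], [0, 0, 0, 0, 32.5]])

```text
time_s: 12.25
eef_pos: [0.6324, -0.2528, 0.2504]
orientation: [[0.981, 0.196, -0.001], [0.196, -0.981, 0.001], [-0.001, -0.001, -1.0]]
wrist_force: [0.5, 0.7, 0.3]
gripper_width: 0.0327
```

```bash
python3 look.py pics/s8.png
```

```text
[-206.5   -5.8  250.4   91.8] [[-207.3   17.3]
 [-205.8  -28.9]] 12.25 [0.51 0.7  0.34]
orange [164.5  66.9] 55
orange [101.2 -27.1] 63
```

View pics/s8.png

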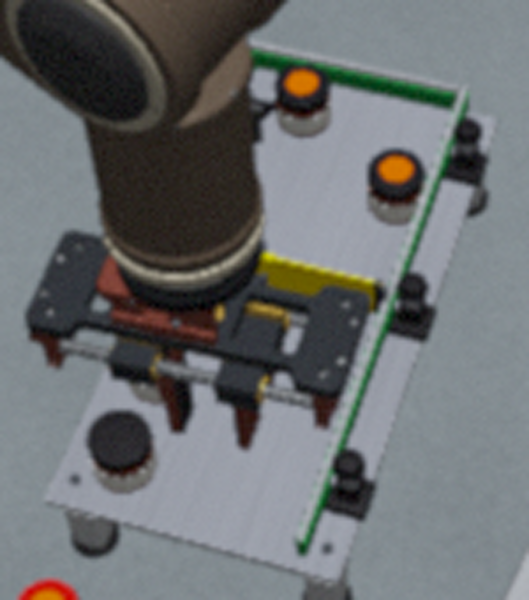

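The flap is shut, with its tip back at (378,290). The sample jar stands at (396,180), station (101,−27), and the pen jar hasn't moved. I'll let it settle for a moment and hand in.

play_rows(increments=[[0, 0, 0, 0, 32.5], [0, 0, 0, 0, 32.5], [0, 0, 0, 0, 32.5], [0, 0, 0, 0, 32.5], [0, 0, 0, 0, 32.5], [0, 0, 0, 0, 32.5], [0, 0, 0, 0, 32.5], [0, 0, 0, 0, 32.5], [0, 0, 0, 0, 32.5], [0, 0, 0, 0, 32.5]])

```text
time_s: 13.13
eef_pos: [0.6328, -0.2538, 0.2506]
orientation: [[0.981, 0.195, 0.0], [0.195, -0.981, 0.0], [0.0, -0.0, -1.0]]
wrist_force: [-0.0, -0.3, -0.3]
gripper_width: 0.0325
```

```bash
python3 look.py pics/s9.png; python3 -c "
from rig import finish_job
print(finish_job())"
```

```text
[-207.6   -6.   250.6   91.8] [[-208.3   17. ]
 [-206.8  -29. ]] 13.1333 [-0.03 -0.33 -0.35]
orange [164.5  66.9] 55
orange [101.4 -27.2] 62
the job is handed in; nothing more can be done
None
```

The orange-dotted jar is in the sampling pen, the flap has swung shut behind it, and the job was handed in at about 13 s. No verdict is reported.

One finger held the flap open while the other pushed the jar upright along the guide rail and through the gate. I then backed that finger off the jar, lifted the hand clear, and the flap closed by itself.

**Last checks:**
- **Sample jar:** it stands upright at about x = 101, y = −27 mm of the plate's frame. The y reading is about 3 mm beyond what the rail allows, which is within camera and fit error. Its position changed by only 0.2 mm over the last 0.9 s.
- **Flap:** it looks shut, with its tip back where it was at the start. I judged this from the picture and did not measure the angle.
- **Other things:** the pen jar reads the same place as at the start, within measuring error. One good jar looked unmoved. The hand partly hid the other in the last picture, but it looked unmoved just before the lift. I did not re-check the table objects one by one.
- **Forces:** the highest wrist force I read was about 7 N, while the flap was being opened, and it was near zero at hand-in. I had no direct reading of flap-to-jar contact. The planned path kept the jar clear of the flap throughout.

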